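Seat the blade holder in the microtome's tapered way

TASK

Mount the blade holder on the microtome: set it on the carriage before the open end of the dovetail way, narrow end first, slide it in along the straight jaw and press it home until it wedges tight between jaw and gib and stays locked when you let go. Push firmly but never ram or force it, and leave the other things on the bench where they are.

Things in the scene. Friction and masses are not known exactly. Their poses are not given: they have to be found in the camera images.
- holder: Blade holder, loose on the bench, 0.34 to 0.5 kg. All sizes in mm. Bright steel dovetail base plate 80 long (own x), 12 thick, underside 54 wide at mid-length: -y flank straight, lower edge at y -27; +y flank tapers 1 in 10, lower edge at y +31 at the rear (x -40), +23 at the narrow leading end (x +40). Flanks lean inward, 60 deg from level. Origin: centre of the underside, z up.
- block (a point): On the holder, 38 mm above its underside: grey block 60 long (x -30 to 30) x 30 wide (y), plain upright faces from z 12 to 46; on it the blade with its red guard, 46 long, up to z 65. Grip it across y, or push its rear face (x -30) with shut fingers, best at z 20 to 45: pushed near the top it tips and binds. A black ball (x 38, z 32) marks the leading end.
- microtome: Cream rotary microtome, fixed, sizes in mm. Origin on the bench below the way's middle; x along the way from its open mouth to its narrow end, +y to the machine's rear, z up. Housing 290 wide, 270 high, behind y 200; object head reaches forward to y 127 at z 120 to 180. The holder goes in with its axes parallel to these, its origin at y 0, black ball first.
- bed (a point): On the carriage's smooth aluminium bed, 62 mm above the bench, 100 before the way's middle (microtome x -100, y 0): free landing in front of the mouth; bed from x -145 to 55, y -52 to 60. The holder set down with its origin here and axes parallel stands just before the mouth, with some 8 to 10 of side play, all towards the gib, as it slides in.
- mouth (a point): Middle of the way's open mouth on the bed (microtome x -45, y 0, z 62 mm). Inside, on the +y side, the brass gib, 14 high, and behind it a rail 18 high. Its face tapers 1 in 10 like the holder's flank. The gib has been reset lengthwise, so the place where the holder binds differs each time by up to 10 mm either way; no mark shows it: it must be felt.
- way_mid (a point): Point on the bed at microtome x 0, y 0, z 62 mm. The holder wedges with its origin from 11 before to 11 beyond this point along x; 20 mm earlier it has 2 of side play. It then stops dead: 15 N moves it under 1 mm more. A push of 14 to 20 N along x locks it; 5 N leaves it loose. Over 45 N in all from bed and jaw on it here is forcing it.
- jaw: The straight fixed jaw of the way, dark steel, on the -y side, microtome x -45 to 50 mm, 14 high; its undercut face starts at y -27 on the bed and overhangs to y -19 at the top. Origin on the bed at the way's middle, axes as the microtome. Slide the holder along this jaw: held off it, towards the gib, it binds early, off the jaw, and is not locked.
- jar_red: Bystander: clear specimen jar with red lid, 84 across, 125 high, origin under its centre.
- jar_pink: Bystander: clear specimen jar with pink lid, 74 across, 105 high, origin under its centre.
- jar_green: Bystander: clear specimen jar with green lid, 66 across, 110 high, origin under its centre.
- slide_box: Bystander: wooden slide box, 100 x 175 x 36 high, origin under its centre.
- cassette_blue: Bystander: blue tissue cassette with wax block, 41 x 28 x 13 high, origin under its centre.
- cassette_yellow: Bystander: yellow tissue cassette with wax block, 41 x 28 x 13 high, origin under its centre.
- blade_box: Bystander: white and blue blade dispenser, 85 x 30 x 15 high, origin under its centre.

How it is judged:
By the outcome, as a careful person would: the job done as asked, in the order asked, and still so for the second after the job is handed in, with the robot touching nothing.
It also fails if it takes over 61 s, if anything falls off the work surface, if the arm or the gripper's body presses on something with over 40 N, if the wrist force passes 120 N, or if a joint passes its speed limit or range.

ROBOT

A 6-joint arm with a two-finger parallel gripper is mounted at the origin on the work surface. World frame = base frame: x ahead of the robot, y to its left, z up, the work surface at z = 0. Lengths are in mm, angles in degrees, forces in N, time in s.
With the tool pointing down it reaches from about 300 to 850 mm from the base axis. Payload 4.2 kg.
Tool frame: the origin (TCP) lies midway between the tips of the shut fingers; the grasp point (between the pads) lies 19 mm behind it; z points along the fingers, y is the line along which they close (so a half turn about z gives the same grasp; the last joint's range is limited). The gripper opens to 91 mm and grips with 3 to 60 N. Pads are 32 mm wide; open, the fingers measure 118 mm over their backs; the gripper's body (76 mm by 178 mm) begins 60 mm behind the grasp point.
Start: joints at [-64.744, 18.312, 89.639, -0, 72.044, -1.146], TCP at [255.688, -515.041, 213.976] pointing down, gripper open.
Joint ranges: [-177.97, 177.97], [-48.28, 115.42], [12.27, 149.76], [-77.06, 257.06], [2.81, 150.46], [-146.56, 146.56]. Speed limits (degrees/s): [147.25, 147.25, 180, 180, 180, 180].

INTERFACE

Orientations are given as [roll, pitch, yaw] about the fixed x, y, z axes, in that order (R = Rz(yaw) Ry(pitch) Rx(roll)).
In Python, from workcell import env gives the robot as it stands.
- The arm moves only by the shell command python3 -m jog 'ROWS' [FORCE]. ROWS is a JSON object of lists of equal length, an entry for each row: "jaw": the finger opening in mm, from 0 to 91.2; "slide": the shift along the tool's x, y, z in units of 30 mm (1.0 is 30 mm), a list of three; "spin": the turn about the tool's z in units of 8 degrees (1.0 is 8 degrees). In form: {"jaw": [jaw, ...], "slide": [[dx, dy, dz], ...], "spin": [spin, ...]}. A call has 1 to 10 rows; each row shifts and turns the commanded pose from where the row before left it, along the tool's axes as they then stand; what a row does not reach is not made up. A row lasts 1/10 s, in which the tool goes at most 50 mm and 8.59 degrees, less where a joint would pass 70% of its speed; a pose out of reach is approached as far as the arm can. A call is refused whole if a number of a shift passes 1 or a number of a turn 1, either way. A call with a gripper value outside its range is refused whole. The fingers move at their own pace and stop on an object; FORCE is the grip in N (left out, the last holds). Time passes only in rows, so rows that do not move let the fingers close. It gives the time, the measured TCP pose, the force, the opening and the grip force at its end, in the units of the state.
- env.state(): the state, without advancing time (a new reading comes with each control period).
- env.grab_frame(name): name is "scene" or "top"; returns the picture (384x512x3 uint8, red, green, blue); there is no depth.
- env.camera_model(name): a dict with "fx", "fy", "cx", "cy" (pixels), "D" ([k1, k2, p1, p2, k3] as OpenCV has them; the pictures are not rectified), "camera_from_world" (4x4, takes a point from world to camera coordinates). Camera axes: x right, y up, looking along -z (the intrinsics and any distortion apply to the point x, -y, -z); pixel columns grow to the right and rows downward; lengths in mm; the calibration is good to about 2 mm. A picture is of the moment at which its call begins. camera_model takes no time and is no camera call.
- env.job_done(): hands the job in; it is judged then, once.
The state is a dict: "time_s": time; "qpos": joint angles; "qvel": joint speeds; "effort": joint torques, N m; "ee_pos": TCP position; "ee_rot": TCP orientation; "force": force on the tool from outside, world axes, zero at the start; "torque": the same for the moment, N m; "gripper_width": finger opening in mm; "gripper_force": force on a finger pad.
Only numpy, scipy, OpenCV 4.12 (cv2) and the standard library are available. Lean on these libraries where they do the work, as an engineer would, in place of code of your own. Each camera call takes 0.05 s, during which the arm holds its last target. There are 200 camera calls.

## Working session

There is one attempt and no reset: what is moved stays moved. The work goes in short steps, Python scripts to look and compute and a shell command to move; the robot and the scene stay as the last step left them, time stands still between calls to the robot, and variables do not carry over. Pictures are saved under pics/ and viewed, at most 10 in all, crops included, and the job is handed in when it is done.

```bash
mkdir -p pics; ls; python3 - <<'E'
from workcell import env
import cv2,json
for n in("scene","top"):
    cv2.imwrite(f"pics/{n}0.png",cv2.resize(env.grab_frame(n)[:,:,::-1],(800,600)))
    print(n,env.camera_model(n))
print(env.state())
E
```

```text
pics
scene {'fx': 372.2648997645766, 'fy': 372.2648997645766, 'cx': 260.5770839851132, 'cy': 187.86636458725144, 'D': array([-0.02502123,  0.        ,  0.        ,  0.        ,  0.        ]), 'camera_from_world': array([[-7.87314538e-01,  6.16527672e-01, -5.42662756e-03,
         5.21598717e+02],
       [-3.50567841e-01, -4.40405062e-01,  8.26526207e-01,
         1.12539786e+02],
       [ 5.07186364e-01,  6.52638499e-01,  5.62872083e-01,
        -1.11938413e+03],
       [ 0.00000000e+00,  0.00000000e+00,  0.00000000e+00,
         1.00000000e+00]])}
top {'fx': 354.20074346755285, 'fy': 354.20074346755285, 'cx': 251.73415809008495, 'cy': 194.40963860032048, 'D': array([-0.08429473,  0.        ,  0.        ,  0.        ,  0.        ]), 'camera_from_world': array([[-7.22543878e-03, -9.99770160e-01, -2.01846601e-02,
        -7.53927766e+01],
       [ 9.97510778e-01, -8.62205915e-03,  6.99850478e-02,
        -5.86559880e+02],
       [-7.01429958e-02, -1.96287433e-02,  9.97343809e-01,
        -1.06511294e+03],
       [ 0.00000000e+00,  0.00000000e+00,  0.00000000e+00,
         1.00000000e+00]])}
{'time_s': 0.1, 'qpos': array([-6.47446869e+01,  1.83489487e+01,  8.96981285e+01, -1.91306136e-03,
        7.20439323e+01, -1.14421545e+00]), 'qvel': array([ 0.05773681,  0.06252508, -0.03768767,  0.00309674, -0.01049026,
       -0.08385435]), 'effort': array([ 1.15751382e-04, -4.13331234e+01, -2.32510543e+01,  7.28664198e-02,
        4.21503803e-02, -5.92664742e-05]), 'ee_pos': array([ 255.47965844, -514.63518944,  213.20334568]), 'ee_rot': array([-1.79908972e+02,  1.21170533e-06,  2.64001198e+01]), 'force': array([-0.33436449, -0.2930714 , -0.72676252]), 'torque': array([0.01668461, 0.00342861, 0.05939884]), 'gripper_force': 0.0, 'gripper_width': 90.88570644591437}
```

View pics/top0.png

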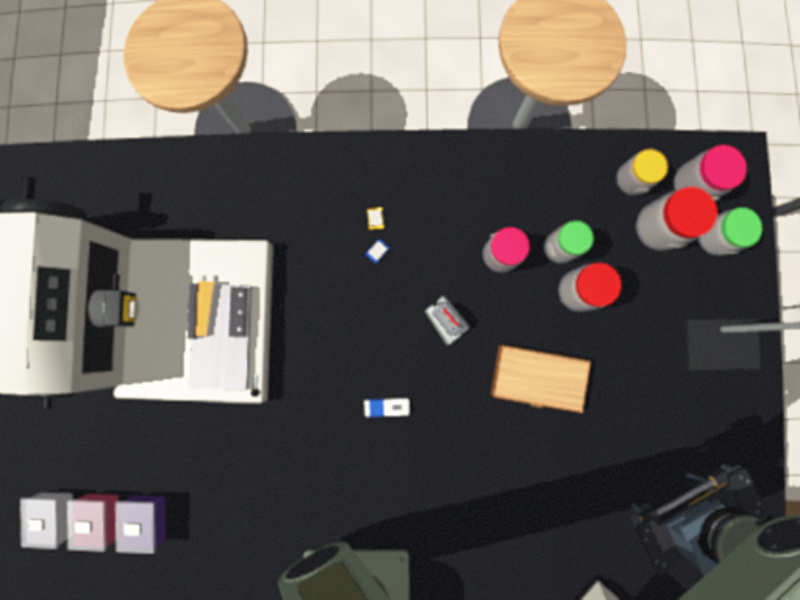

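View pics/scene0.png

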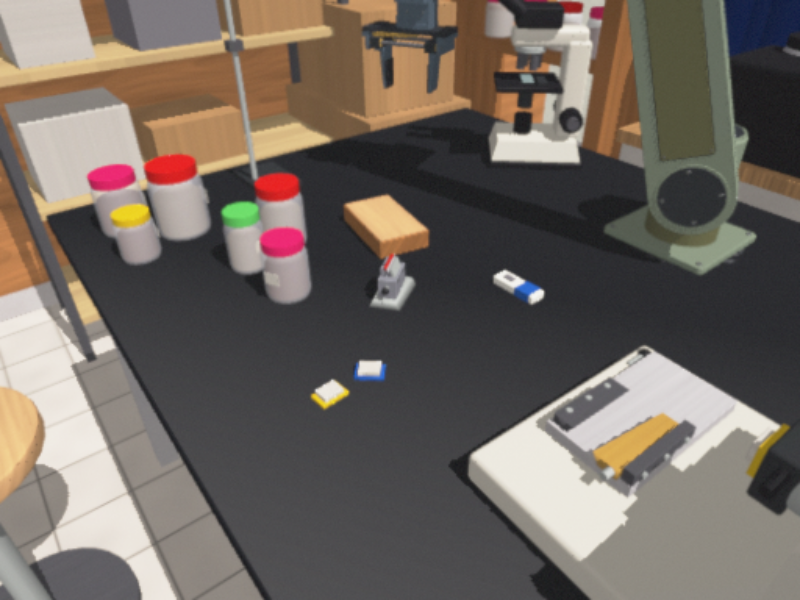

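The top view (800×600) shows the holder near (447,320) and the way on the carriage, with the jaw at (240,310) and the gib at (205,310). The mouth faces down the image, towards world -x. Next: enlarged crops.

```bash
cat > h.py <<'E'
import numpy as np,cv2
from workcell import env
def ray(n,uv):
    m=env.camera_model(n);K=np.array([[m['fx'],0,m['cx']],[0,m['fy'],m['cy']],[0,0,1.]])
    p=cv2.undistortPoints(np.array(uv,float).reshape(-1,1,2),K,m['D'])[:,0]
    T=m['camera_from_world'];R=T[:3,:3];c=-R.T@T[:3,3]
    d=np.c_[p[:,0],-p[:,1],-np.ones(len(p))]@R
    return c,d
def onz(n,uv,z):
    c,d=ray(n,uv);return c+d*((z-c[2])/d[:,2])[:,None]
def proj(n,P):
    m=env.camera_model(n);T=m['camera_from_world'];q=np.atleast_2d(P)@T[:3,:3].T+T[:3,3]
    K=np.array([[m['fx'],0,m['cx']],[0,m['fy'],m['cy']],[0,0,1.]])
    return cv2.projectPoints(q*[1,-1,-1],np.zeros(3),np.zeros(3),K,m['D'])[0][:,0]
def crop(n,x,y,w,h,s,f):
    im=env.grab_frame(n);np.save(f"pics/{n}.npy",im)
    return cv2.resize(im[y:y+h,x:x+w,::-1],None,fx=s,fy=s,interpolation=cv2.INTER_CUBIC)
E
python3 - <<'E'
from h import *
a=crop("top",262,180,50,50,8,'');b=crop("top",110,170,70,95,6,'')
c=crop("scene",225,150,50,55,8,'');d=crop("scene",295,215,180,110,3,'')
def pad(i): 
    o=np.zeros((600,800,3),np.uint8);return o
o=pad(0);o[:400,:400]=a;o[:570,380:800]=b if False else 0
o=np.zeros((600,800,3),np.uint8);o[:400,:370]=a[:,:370];o[:570,375:795]=b;cv2.imwrite("pics/c1.png",o)
o=np.zeros((600,800,3),np.uint8)
c=cv2.resize(c,(240,264));o[:264,:240]=c;o[268:598,:540]=d;cv2.imwrite("pics/c2.png",o)
E
```

```text
(no output)
```

View pics/c1.png

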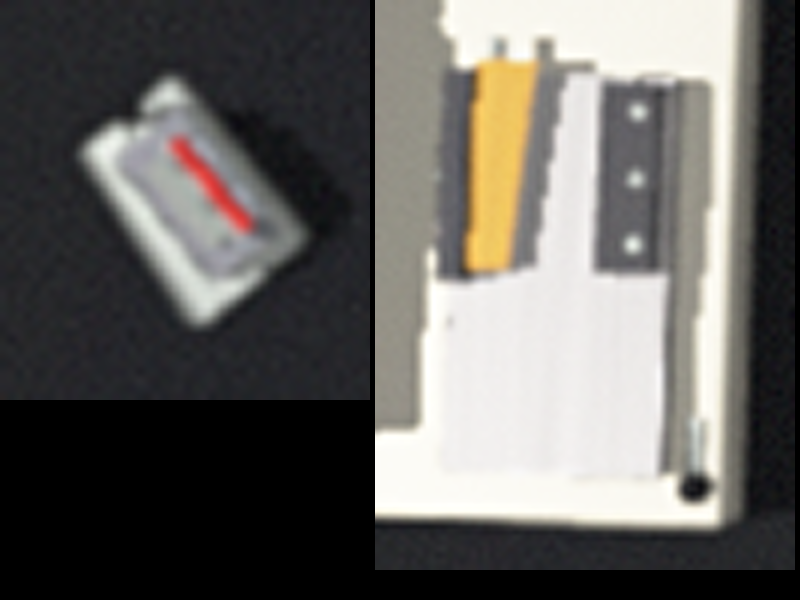

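View pics/c2.png

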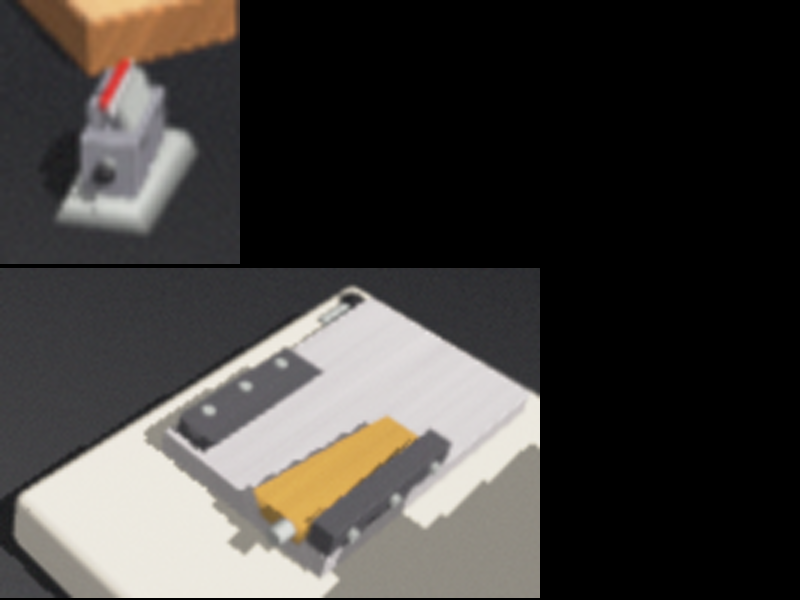

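Holder's black ball/notch is at crop (125,125), i.e. full-frame (277.6,195.6), so it heads up-left at about 34°. In the way crop the jaw spans x 597–660 and y 82–270. Next I measure these with masks.

```bash
python3 - <<'E'
from h import *
t=np.load("pics/top.npy").astype(int);s=np.load("pics/scene.npy").astype(int)
print("cam",ray("top",[[0,0]])[0])
def red(im,x,y,w,h):
    m=np.zeros(im.shape[:2],np.uint8);sub=im[y:y+h,x:x+w]
    m[y:y+h,x:x+w]=(sub[...,0]>sub[...,1]+60)&(sub[...,0]>sub[...,2]+60);return m
for n,im,b in(("top",t,(262,180,50,50)),("scene",s,(240,158,25,22))):
    m=red(im,*b);p=np.argwhere(m)[:,::-1];r=cv2.minAreaRect(p.astype(np.float32));print(n,len(p),p.mean(0),cv2.boxPoints(r).tolist())
    if n=="top": print(onz(n,cv2.boxPoints(r),63).round(1).tolist())
# base mask in top
sub=t[180:230,262:312].min(2)
m=(sub>75).astype(np.uint8);c=max(cv2.findContours(m,0,2)[0],key=cv2.contourArea)+[262,180]
r=cv2.minAreaRect(c);bp=cv2.boxPoints(r);print("base",r,onz("top",bp,6).round(1).tolist())
# manual corners (crop coords -> px) z=0..12
cc=np.array([[170,75],[82,150],[200,325],[310,235]])/8+[262-.44,180-.44]
print("corners z6",onz("top",cc,6).round(1).tolist())
# jaw mask: dark, in region
for name,z,pts in(("jaw top TL TR BL BR",76,[[603,82],[660,82],[597,270],[657,270]]),("bed BL BR",62,[[440,470],[660,473]]),("bed TL",62,[[600,65]]),("gib face top,bot",76,[[540,65],[512,268]]),("bolts",76,[[638,112],[636,178],[632,244]])):
    q=(np.array(pts)-[375,0])/6+[110-.42,170-.42];print(name,onz("top",q,z).round(1).tolist())
im=np.load("pics/top.npy")
for n,uv,z in(("pink",(510,246),105),("green",(575,238),110),("red",(598,285),125),("box",(541,378),36)):
    print(n,onz("top",[np.array(uv)/1.5625],z).round(0).tolist())
for r in range(182,218,4):print(r,t[r,130:178].sum(1)//3)
E
```

```text
cam [ 509.84484433 -101.33963068 1101.81243536]
top 36 [287.88888889 202.69444444] [[282.6585693359375, 198.0731964111328], [284.60980224609375, 196.51222229003906], [293.09759521484375, 207.1219940185547], [291.1463623046875, 208.68296813964844]]
[[571.3, -171.6, 63.0], [575.9, -177.4, 63.0], [544.5, -201.8, 63.0], [540.0, -196.1, 63.0]]
scene 31 [248.51612903 166.35483871] [[244.913818359375, 171.5345001220703], [249.67245483398438, 160.43104553222656], [252.08624267578125, 161.4655303955078], [247.32760620117188, 172.56898498535156]]
base ((284.80487060546875, 204.75608825683594), (27.798931121826172, 18.11615753173828), 51.34019470214844) [[570.5, -133.3, 6.0], [605.2, -177.5, 6.0], [537.5, -230.3, 6.0], [503.0, -186.1, 6.0]]
corners z6 [[603.1, -176.3, 6.0], [574.3, -141.9, 6.0], [506.3, -186.6, 6.0], [540.6, -229.6, 6.0]]
jaw top TL TR BL BR [[617.7, 225.9, 76.0], [617.3, 197.4, 76.0], [525.4, 227.7, 76.0], [525.2, 197.8, 76.0]]
bed BL BR [[426.8, 311.1, 62.0], [425.6, 199.7, 62.0]]
bed TL [[627.7, 232.0, 62.0]]
gib face top,bot [[626.4, 257.8, 76.0], [526.5, 270.4, 76.0]]
bolt
[... 1286 characters left out ...]
00  96  90  72  89 113 106 116 144 149 145 143 152
 207 241 229 168 119 110  88  46  26  18  24  20]
206 [180 178 176 153 130 120 118 145 217 237 235 231 231 232 237 235 186 115
  96 100 100  99 100 100 100  91  74 101 115 105 119 145 147 146 152 208
 245 244 224 161 119 107  87  39  19  20  26  22]
210 [179 182 168 137 123 121 145 217 237 235 233 233 232 235 238 235 170 105
  96 101  98 143 217 213 147  94  76 107 119 104 126 144 147 143 151 208
 244 243 214 151 112  99  75  36  15  21  17  28]
214 [177 174 154 141 162 176 189 224 234 235 233 232 234 235 238 233 168 116
 103 107 102 103 104 104 108  94  87 113 126 104 125 141 147 143 154 208
 244 244 204 144 111 101  72  39  20  18  24  24]
```

```bash
python3 - <<'E'
from h import *
t=np.load("pics/top.npy").astype(float).mean(2)
def cross(v,lo,th,rise):
    for i in range(len(v)-1):
        if (v[i]-th)*(v[i+1]-th)<=0 and ((v[i+1]>v[i])==rise): return lo+i+(th-v[i])/(v[i+1]-v[i])
def fit(name,uv,z,ax):
    w=onz("top",uv,z);a,b=(0,1) if ax=='x' else (1,0)
    k=np.polyfit(w[:,a],w[:,b],1)
    for _ in range(3):
        r=w[:,b]-np.polyval(k,w[:,a]);g=abs(r)<max(1.,2*r.std());w=w[g];k=np.polyfit(w[:,a],w[:,b],1)
    print(name,"slope deg",np.degrees(np.arctan(k[0])).round(2),"at x=570/y=248:",np.polyval(k,570 if ax=='x' else 248).round(1),"resid",(w[:,b]-np.polyval(k,w[:,a])).std().round(2),len(w))
rows=range(186,214)
fit("jaw inner",[(cross(t[r,142:152],142,165,False),r) for r in rows],76,'x')
print([ (r,t[r,150:166].astype(int).tolist()) for r in (225,240)])
fit("bed right",[(c,r) for r in range(220,246) if (c:=cross(t[r,152:164],152,165,False))],62,'x')
for c in (125,135,145,155):print(c,t[176:190,c].astype(int).tolist(),t[240:262,c].astype(int).tolist())
fit("jaw mouth end",[(c,x) if 0 else (c,x) for c in range(149,156) if (x:=cross(t[208:222,c],208,165,True))],76,'y')
fit("jaw far end",[(c,x) for c in range(149,156) if (x:=cross(t[178:190,c],178,165,False))],76,'y')
fit("cream right",[(c,r) for r in range(186,250) if (c:=cross(t[r,165:176],165,200,False))],60,'x')
fit("cream front",[(c,x) for c in range(85,165) if (x:=cross(t[250:264,c],250,150,False))],55,'y')
E
```

```text
jaw inner slope deg -1.44 at x=570/y=248: 228.3 resid 0.2 28
[(225, [230, 234, 233, 234, 234, 234, 233, 217, 135, 106, 139, 146, 148, 201, 244, 246]), (240, [234, 236, 236, 236, 236, 235, 235, 219, 137, 128, 144, 144, 174, 219, 197, 217])]
bed right slope deg -0.63 at x=570/y=248: 197.1 resid 0.4 26
125 [247, 248, 248, 251, 250, 179, 97, 85, 86, 83, 81, 90, 91, 88] [239, 239, 239, 239, 239, 240, 239, 239, 242, 248, 249, 249, 249, 250, 253, 238, 138, 52, 35, 40, 40, 41]
135 [244, 245, 248, 244, 203, 176, 176, 176, 176, 174, 170, 166, 160, 160] [237, 238, 238, 239, 238, 238, 239, 239, 243, 247, 248, 248, 248, 248, 251, 244, 181, 94, 41, 37, 40, 37]
145 [245, 245, 247, 243, 173, 147, 202, 229, 232, 232, 232, 233, 232, 233] [236, 236, 236, 238, 236, 237, 236, 237, 237, 231, 240, 246, 247, 247, 247, 246, 229, 142, 59, 38, 38, 40]
155 [243, 244, 243, 243, 246, 243, 197, 177, 118, 93, 97, 110, 137, 121] [235, 236, 236, 237, 238, 236, 238, 238, 236, 230, 237, 245, 247, 246, 246, 248, 240, 171, 77, 36, 37, 38]
jaw mouth end slope deg -9.72 at x=570/y=248: 522.3 resid 8.07 7
jaw far end slope deg -1.12 at x=570/y=248: 617.4 resid 0.65 7
cream right slope deg -1.64 at x=570/y=248: 166.6 resid 0.09 63
cream front slope deg 1.7 at x=570/y=248: 400.5 resid 0.33 80
```

```bash
python3 -m jog '{"jaw":[91,91,91,91,91,91,91,91,91,91],"slide":[[0,0,0],[0,0,0],[1,-0.16,0],[1,-0.16,0],[1,-0.16,0],[1,-0.16,0],[1,-0.16,0],[1,-0.16,0],[1,-0.16,0],[1,-0.16,0]],"spin":[-0.75,-0.75,0,0,0,0,0,0,0,0]}' 20
```

```text
time_s: 1.3
ee_pos: [420.6, -334.8, 214.0]
ee_rot: [180.0, -0.0, 38.4]
force: [-0.1, 0.2, -0.1]
gripper_width: 91.2
gripper_force: 0.0
```

```bash
python3 -m jog '{"jaw":[91,91,91,91,91,91,91,91],"slide":[[1,-0.16,0],[1,-0.16,0],[1,-0.16,0],[1,-0.16,0],[1,-0.16,0],[1,-0.16,0],[0.6,-0.1,0],[0,0,0]],"spin":[0,0,0,0,0,0,0,0]}'
python3 - <<'E'
from h import *
q=np.array([[120,150],[165,108],[270,230],[220,275]])/8+[261.56,179.56]
w=onz("top",q,46);print(w.round(1).tolist(),w.mean(0))
E
```

```text
time_s: 2.1
ee_pos: [556.5, -186.5, 213.7]
ee_rot: [-180.0, -0.0, 38.6]
force: [-0.5, -0.4, -0.2]
gripper_width: 91.3
gripper_force: 0.0
[[571.8, -154.6, 46.0], [587.4, -171.5, 46.0], [541.5, -210.0, 46.0], [524.9, -191.2, 46.0]] [ 556.39024846 -181.82493254   46.        ]
```

```bash
python3 -m jog '{"jaw":[91,91,91,91,91,91,91,91,91,91],"slide":[[0.07,-0.08,0.9],[0,0,0.9],[0,0,0.9],[0,0,0.9],[0,0,0.8],[0,0,0.7],[0,0,0.6],[0,0,0.4],[0,0,0.27],[0,0,0]],"spin":[0,0,0,0,0,0,0,0,0,0]}'
```

```text
time_s: 3.1
ee_pos: [554.7, -185.0, 22.1]
ee_rot: [-179.9, 0.1, 38.4]
force: [0.1, 0.3, -0.6]
gripper_width: 91.3
gripper_force: 0.0
```

```bash
python3 -m jog '{"jaw":[60,40,25,25,25,25,25,25],"slide":[[0,0,0],[0,0,0],[0,0,0],[0,0,0],[0,0,0],[0,0,0],[0,0,0],[0,0,0]],"spin":[0,0,0,0,0,0,0,0]}' 25
```

```text
time_s: 3.9
ee_pos: [554.8, -184.1, 22.8]
ee_rot: [-179.9, 0.0, 38.4]
force: [-4.3, 5.3, 3.1]
gripper_width: 29.8
gripper_force: 6.2
```

```bash
python3 -m jog '{"jaw":[25,25,25,25,25,25,25,25,25,25],"slide":[[0,0,-0.1],[0,0,-0.4],[0,0,-0.8],[0,0,-0.8],[0,0,-0.8],[0,0,-0.8],[0,0,-0.8],[0,0,0],[0,0,0],[0,0,0]],"spin":[0,0,0,1,1,1,1,1,0,0]}'
```

```text
time_s: 4.9
ee_pos: [554.9, -184.6, 157.6]
ee_rot: [-180.0, 0.1, -1.4]
force: [-0.2, 1.3, -4.7]
gripper_width: 29.8
gripper_force: 25.0
```

```bash
python3 -m jog '{"jaw":[25,25,25,25,25,25,25,25,25,25],"slide":[[-0.1,-0.5,0],[-0.2,-0.9,0],[-0.2,-0.9,0],[-0.2,-0.9,0],[-0.2,-0.9,0],[-0.2,-0.9,0],[-0.2,-0.9,0],[-0.2,-0.9,0],[-0.2,-0.9,0],[-0.2,-0.9,0]],"spin":[0,0,0,0,0,0,0,0,0,0]}'
```

```text
time_s: 5.9
ee_pos: [504.3, 76.5, 157.3]
ee_rot: [-180.0, 0.1, -1.5]
force: [1.2, 0.3, -4.3]
gripper_width: 29.7
gripper_force: 25.0
```

```bash
python3 -m jog '{"jaw":[25,25,25,25,25,25,25,25,25,25],"slide":[[-0.2,-0.9,0],[-0.2,-0.9,0],[-0.2,-0.9,0],[-0.2,-0.9,0],[-0.2,-0.9,0],[-0.2,-0.8,0],[-0.1,-0.6,0],[0,0,0],[0,0,0],[0,0,0]],"spin":[0,0,0,0,0,0,0,0,0,0]}'
```

```text
time_s: 6.9
ee_pos: [471.1, 252.1, 157.5]
ee_rot: [179.9, 0.1, -1.6]
force: [-0.4, -0.3, -5.0]
gripper_width: 29.8
gripper_force: 25.0
```

```bash
python3 - <<'E'
from h import *
print(env.state()['ee_pos'],env.state()['ee_rot'])
a=crop("top",100,165,90,100,6,'');b=crop("scene",295,180,200,140,3,'')
o=np.zeros((600,800,3),np.uint8);o[:600,:400]=a[:,70:470];o[:420,400:800]=b[:,100:500];cv2.imwrite("pics/c3.png",o)
E
```

```text
[471.14839796 252.12269134 157.50158944] [ 1.79948465e+02  5.15532429e-02 -1.58295096e+00]
```

View pics/c3.png

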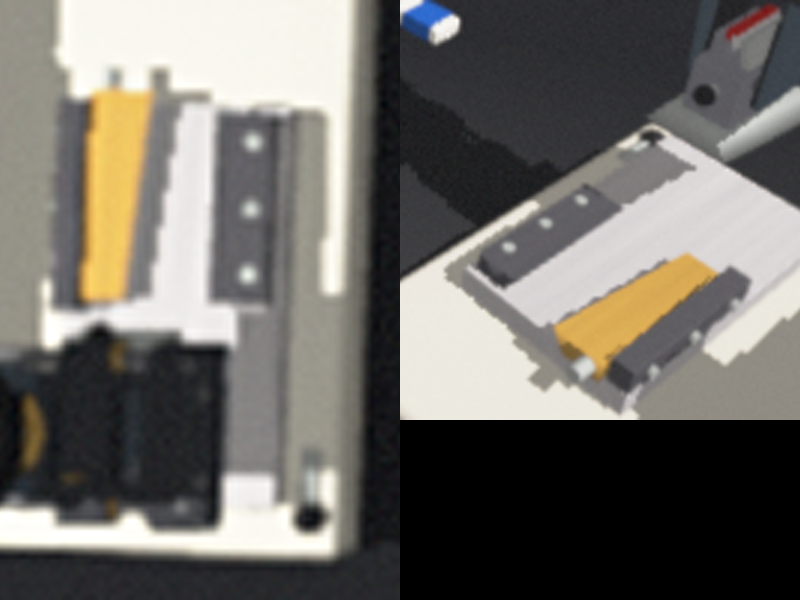

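The holder is held square, with the ball at scene crop (705,95) facing the mouth and the bed clear. Lowering.

```bash
python3 -m jog '{"jaw":[25,25,25,25,25,25],"slide":[[0,-0.05,0.5],[0,0,0.7],[0,0,0.6],[0,0,0.3],[0,0,0.15],[0,0,0]],"spin":[0,0,0,0,0,0]}'
```

```text
time_s: 7.6
ee_pos: [471.8, 254.0, 90.2]
ee_rot: [180.0, 0.0, -1.6]
force: [0.5, -0.6, -3.9]
gripper_width: 29.8
gripper_force: 25.0
```

```bash
python3 -m jog '{"jaw":[25,25,25,25],"slide":[[0,0,0.05],[0,0,0.03],[0,0,0.03],[0,0,0]],"spin":[0,0,0,0]}'
```

```text
time_s: 8.0
ee_pos: [471.8, 254.3, 87.2]
ee_rot: [-180.0, -0.0, -1.6]
force: [0.2, 0.8, -4.1]
gripper_width: 29.9
gripper_force: 25.0
```

```bash
python3 -m jog '{"jaw":[25,25,25],"slide":[[0,0,0.04],[0,0,0.03],[0,0,0]],"spin":[0,0,0]}'
```

```text
time_s: 8.3
ee_pos: [471.6, 254.2, 84.8]
ee_rot: [180.0, 0.0, -1.6]
force: [0.7, -0.7, -4.1]
gripper_width: 30.0
gripper_force: 25.0
```

```bash
python3 -m jog '{"jaw":[25,25],"slide":[[0,0,0.02],[0,0,0]],"spin":[0,0]}'
```

```text
time_s: 8.5
ee_pos: [471.7, 254.2, 84.8]
ee_rot: [-180.0, -0.0, -1.6]
force: [-1.3, -0.7, 0.7]
gripper_width: 29.8
gripper_force: 25.0
```

```bash
python3 -m jog '{"jaw":[25,25,25,25,25,25,25,25,25,25],"slide":[[0.15,0,0],[0.15,0,0],[0.15,0,0],[0.15,0,0],[0.15,0,0],[0.15,0,0],[0.15,0,0],[0.15,0,0],[0.15,0,0],[0,0,0]],"spin":[0,0,0,0,0,0,0,0,0,0]}'
```

```text
time_s: 9.5
ee_pos: [512.6, 253.2, 84.8]
ee_rot: [-180.0, -0.0, -1.6]
force: [-2.0, 0.2, 4.2]
gripper_width: 29.9
gripper_force: 25.0
```

```bash
python3 -m jog '{"jaw":[25,25,25,25],"slide":[[0,0.04,0],[0,0.03,0],[0,0.02,0],[0,0,0]],"spin":[0,0,0,0]}'
```

```text
time_s: 9.9
ee_pos: [513.1, 251.1, 84.8]
ee_rot: [-179.9, -0.1, -1.6]
force: [-0.2, 3.9, 2.9]
gripper_width: 30.0
gripper_force: 25.0
```

```bash
python3 -m jog '{"jaw":[25,25,25,25],"slide":[[0,0.02,-0.02],[0,0.02,0],[0,0,0],[0,0,0]],"spin":[0,0,0,0]}'
```

```text
time_s: 10.3
ee_pos: [513.0, 250.7, 84.9]
ee_rot: [-179.8, -0.1, -1.6]
force: [0.7, 6.9, -0.8]
gripper_width: 29.7
gripper_force: 25.0
```

```bash
python3 -m jog '{"jaw":[25,25,25,25,25,25],"slide":[[0,-0.02,0],[0.12,0,0],[0.12,0,0],[0.12,0,0],[0.12,0,0],[0,0,0]],"spin":[0,0,0,0,0,0]}'
```

```text
time_s: 10.9
ee_pos: [520.0, 250.6, 84.9]
ee_rot: [-180.0, 0.8, -1.7]
force: [-17.5, 8.2, 11.8]
gripper_width: 29.4
gripper_force: 25.0
```

```bash
python3 -m jog '{"jaw":[25,25,25,25],"slide":[[-0.2,0,0],[-0.2,0,0],[0,0,0],[0,0,0]],"spin":[0,0,0,0]}'
python3 - <<'E'
from h import *
a=crop("top",110,170,70,95,6,'');b=crop("scene",340,205,125,100,6,'')
cv2.imwrite("pics/c4.png",b)
print(proj("scene",[[570,247.4,62]]))
E
```

```text
time_s: 11.3
ee_pos: [516.4, 250.8, 85.1]
ee_rot: [-179.9, -0.3, -1.5]
force: [3.2, 5.5, -1.2]
gripper_width: 29.6
gripper_force: 25.0
[[392.12852544 272.63305188]]
```

View pics/c4.png

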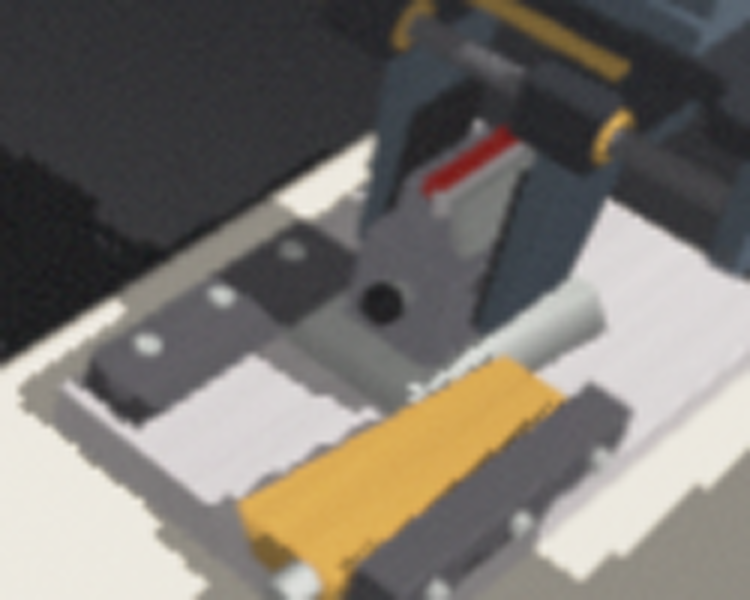

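The base's nose is in the way and the ball is at crop (382,303), i.e. full-frame (403.3,255.1). Next I work out from the same view how far it sits off the jaw.

```bash
python3 - <<'E'
from h import *
a=np.radians(-1.6);R=np.array([[np.cos(a),-np.sin(a)],[np.sin(a),np.cos(a)]])
def m(p):return ((p[:,:2]-[570,247.4])@R).round(1).tolist()
f=lambda q:np.array(q)/6+[339.6,204.6]
print("ball",m(onz("scene",f([[382,303]]),94)))
print("jaw top: inner far, inner mouth, outer mouth, far outer",m(onz("scene",f([[165,385],[362,268],[300,222],[95,355]]),76)))
print("gib top: face far, face mouth, ",m(onz("scene",f([[243,503],[500,357]]),76)))
print("rail top inner mouth/outer mouth",m(onz("scene",f([[590,385],[630,410]]),80)))
print("bed far corner, etc",m(onz("scene",f([[68,385],[210,500]]),62)))
print("block top front corners?",m(onz("scene",f([[418,185]]),108)))
print("base rear +y lower",m(onz("scene",f([[606,325]]),62)), m(onz("scene",f([[585,283]]),74)))
print("exp proj ball origin (-52..): ",proj("scene",[[570,247.4,76]]))
s=env.state();print(s['force'],s['torque'],s['ee_pos'])
E
```

```text
ball [[-17.9, 1.5]]
jaw top: inner far, inner mouth, outer mouth, far outer [[39.4, -24.3], [-44.1, -20.1], [-45.8, -43.9], [46.3, -43.9]]
gib top: face far, face mouth,  [[55.8, 16.1], [-45.1, 26.1]]
rail top inner mouth/outer mouth [[-51.5, 49.2], [-51.9, 61.2]]
bed far corner, etc [[49.6, -48.6], [50.5, 3.8]]
block top front corners? [[-52.5, -14.8]]
base rear +y lower [[-96.5, 31.6]] [[-93.8, 22.8]]
exp proj ball origin (-52..):  [[393.75210677 266.85759723]]
[ 3.16012192  4.49666713 -0.35148339] [ 1.19189783 -0.43025151  0.21898023] [516.42214073 250.85676073  85.04957795]
```

The +y reaction says the holder is on the jaw. The stop looks like tipping and binding, because I hold it high and also push sideways. I'll let go, then push low on the rear face with shut fingers.

```bash
python3 -m jog '{"jaw":[45,60,60,60,60,60,60,60,60],"slide":[[0,-0.03,0],[0,0,0],[0,0,0],[0,0,-0.3],[0,0,-0.7],[0,0,-0.9],[-0.7,0,0],[-0.9,0,0],[-0.6,0,0]],"spin":[0,0,0,0,0,0,0,0,0]}'
python3 - <<'E'
from h import *
a=crop("top",110,170,70,95,6,'');b=crop("scene",365,205,95,100,4,'')
o=np.zeros((600,800,3),np.uint8);o[:570,:420]=a;o[:400,420:800]=b;cv2.imwrite("pics/c5.png",o)
print(env.state()['ee_pos'],env.state()['force'])
E
```

```text
time_s: 12.3
ee_pos: [447.1, 252.0, 142.6]
ee_rot: [180.0, 0.0, -1.6]
force: [-0.2, 0.1, -0.0]
gripper_width: 60.0
gripper_force: 0.0
[446.43202381 252.00900361 142.59313693] [-0.52074951  0.1910537   0.09412607]
```

View pics/c5.png

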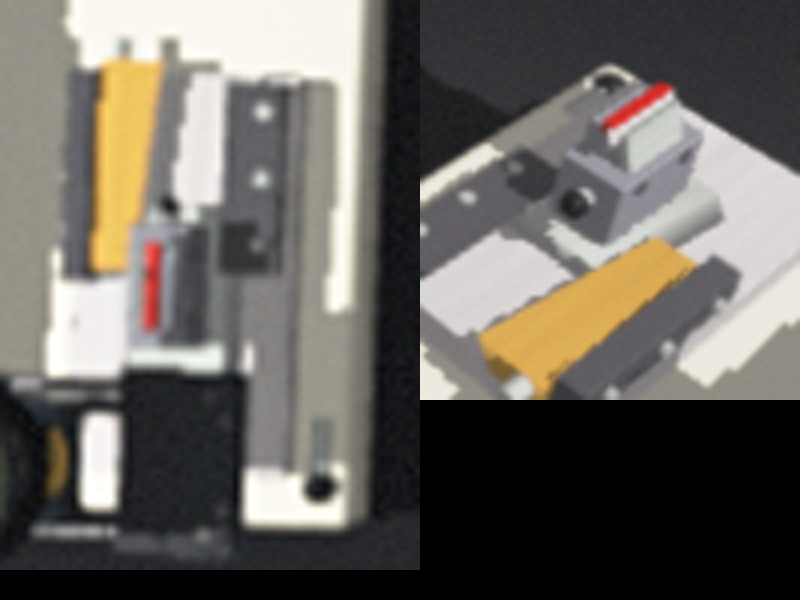

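The holder stands square in the way, with the block centred near top crop (170,285). Now close, lower behind it and push.

```bash
python3 -m jog '{"jaw":[0,0,0,0,0,0,0,0],"slide":[[0,0,0],[0,0,0],[0,0,0.3],[0,0,0.6],[0,0,0.6],[0,0,0.4],[0,0,0.2],[0,0,0]],"spin":[0,0,0,0,0,0,0,0]}' 10
python3 - <<'E'
from h import *
q=np.array([[130,285],[210,285],[170,226],[152,285]])/6+[109.58,169.58]
print(onz("top",q,108).round(1).tolist(),onz("top",q[3:],127))
E
```

```text
time_s: 13.2
ee_pos: [448.3, 252.2, 78.0]
ee_rot: [179.9, 0.1, -1.6]
force: [-1.3, 0.1, 0.2]
gripper_width: 1.0
gripper_force: 0.0
[[518.0, 262.1, 108.0], [517.8, 223.2, 108.0], [545.9, 242.9, 108.0], [517.9, 251.3, 108.0]] [[517.7587324  244.60090678 127.        ]]
```

```bash
python3 -m jog '{"jaw":[0,0,0,0,0,0,0,0,0,0],"slide":[[0.1,0,0],[0.1,0,0],[0.1,0,0],[0.1,0,0],[0.1,0,0],[0.1,0,0],[0.07,0,0],[0.07,0,0],[0.07,0,0],[0,0,0]],"spin":[0,0,0,0,0,0,0,0,0,0]}'
```

```text
time_s: 14.2
ee_pos: [471.6, 251.7, 78.9]
ee_rot: [180.0, 0.2, -1.6]
force: [-4.9, -0.1, 3.6]
gripper_width: 0.6
gripper_force: 2.4
```

```bash
python3 -m jog '{"jaw":[0,0,0,0,0],"slide":[[0.07,0,0],[0.07,0,0],[0.07,0,0],[0.07,0,0],[0,0,0]],"spin":[0,0,0,0,0]}'
```

```text
time_s: 14.7
ee_pos: [480.2, 251.4, 78.8]
ee_rot: [180.0, 0.1, -1.6]
force: [-4.4, -0.0, 2.8]
gripper_width: 0.4
gripper_force: 2.4
```

```bash
python3 -m jog '{"jaw":[0,0,0,0,0],"slide":[[0.08,0,0],[0.08,0,0],[0.08,0,0],[0.08,0,0],[0,0,0]],"spin":[0,0,0,0,0]}'
```

```text
time_s: 15.2
ee_pos: [490.5, 251.2, 78.8]
ee_rot: [180.0, 0.0, -1.6]
force: [-3.8, 0.8, 1.7]
gripper_width: 0.4
gripper_force: 1.9
```

```bash
python3 -m jog '{"jaw":[0,0,0,0,0],"slide":[[0.08,0,0],[0.08,0,0],[0.08,0,0],[0.08,0,0],[0,0,0]],"spin":[0,0,0,0,0]}'
```

```text
time_s: 15.7
ee_pos: [501.2, 251.0, 78.8]
ee_rot: [180.0, -0.1, -1.6]
force: [-1.7, -0.5, -0.3]
gripper_width: 0.4
gripper_force: 0.9
```

```bash
python3 -m jog '{"jaw":[0,0,0,0,0],"slide":[[0.05,0,0],[0.05,0,0],[0.05,0,0],[0.05,0,0],[0,0,0]],"spin":[0,0,0,0,0]}'
```

```text
time_s: 16.2
ee_pos: [507.0, 250.9, 78.8]
ee_rot: [-180.0, -0.1, -1.6]
force: [-1.1, -0.5, -1.1]
gripper_width: 0.6
gripper_force: 0.7
```

```bash
python3 -m jog '{"jaw":[0,0,0,0,0],"slide":[[0.05,0,0],[0.05,0,0],[0.05,0,0],[0.05,0,0],[0,0,0]],"spin":[0,0,0,0,0]}'
```

```text
time_s: 16.7
ee_pos: [512.9, 250.7, 78.9]
ee_rot: [-180.0, -0.0, -1.6]
force: [-1.1, -0.1, -1.1]
gripper_width: 0.6
gripper_force: 0.6
```

```bash
python3 -m jog '{"jaw":[0,0,0,0,0],"slide":[[0.05,0,0],[0.05,0,0],[0.05,0,0],[0.05,0,0],[0,0,0]],"spin":[0,0,0,0,0]}'
```

```text
time_s: 17.2
ee_pos: [518.9, 250.6, 78.9]
ee_rot: [-180.0, -0.0, -1.6]
force: [-0.7, 0.5, -0.5]
gripper_width: 0.4
gripper_force: 0.6
```

```bash
python3 -m jog '{"jaw":[0,0,0,0,0],"slide":[[0.05,0,0],[0.05,0,0],[0.05,0,0],[0,0,0],[0,0,0]],"spin":[0,0,0,0,0]}'
```

```text
time_s: 17.7
ee_pos: [523.3, 250.4, 79.0]
ee_rot: [-180.0, -0.1, -1.6]
force: [-1.5, 0.2, 0.1]
gripper_width: 0.3
gripper_force: 0.5
```

```bash
python3 -m jog '{"jaw":[0,0,0,0,0],"slide":[[0.05,0,0],[0.05,0,0],[0.05,0,0],[0,0,0],[0,0,0]],"spin":[0,0,0,0,0]}'
```

```text
time_s: 18.2
ee_pos: [527.4, 250.2, 79.0]
ee_rot: [180.0, 0.0, -1.6]
force: [-3.3, 0.1, 0.7]
gripper_width: 0.6
gripper_force: 1.7
```

```bash
python3 -m jog '{"jaw":[0,0,0,0,0],"slide":[[0.05,0,0],[0.05,0,0],[0.05,0,0],[0,0,0],[0,0,0]],"spin":[0,0,0,0,0]}'
```

```text
time_s: 18.7
ee_pos: [529.6, 250.0, 79.0]
ee_rot: [179.9, 0.3, -1.6]
force: [-8.0, 0.3, 6.0]
gripper_width: 0.4
gripper_force: 4.6
```

```bash
python3 -m jog '{"jaw":[0,0,0,0,0],"slide":[[0.05,0,0],[0.05,0,0],[0,0,0],[0,0,0],[0,0,0]],"spin":[0,0,0,0,0]}'
```

```text
time_s: 19.2
ee_pos: [529.6, 250.0, 79.1]
ee_rot: [179.9, 0.6, -1.6]
force: [-17.0, 0.2, 9.3]
gripper_width: 0.6
gripper_force: 8.3
```

```bash
python3 -m jog '{"jaw":[0,0,0,0,0],"slide":[[0.05,0,0],[0.03,0,0],[0,0,0],[0,0,0],[0,0,0]],"spin":[0,0,0,0,0]}'
```

```text
time_s: 19.7
ee_pos: [529.6, 249.9, 79.2]
ee_rot: [179.9, 0.9, -1.7]
force: [-22.5, 1.5, 14.9]
gripper_width: 0.2
gripper_force: 11.2
```

It stopped dead at x 529.6 under 17 to 22 N. Back off and check it.

```bash
python3 -m jog '{"jaw":[0,0,0,0,0,0,0,0,0,0],"slide":[[-0.1,0,0],[-0.2,0,0],[-0.4,0,0],[-0.7,0,0],[0,0,-0.5],[0,0,-0.9],[-0.9,0,-0.9],[-0.9,0,-0.5],[-0.9,0.5,0],[-0.9,0.9,0]],"spin":[0,0,0,0,0,0,0,0,0,0]}'
python3 - <<'E'
from h import *
a=crop("top",110,165,70,100,6,'');b=crop("scene",345,205,95,100,4,'')
o=np.zeros((600,800,3),np.uint8);o[:600,:420]=a;o[:400,420:800]=b;cv2.imwrite("pics/c6.png",o)
print(env.state()['ee_pos'],env.state()['force'])
E
```

```text
time_s: 20.7
ee_pos: [386.5, 213.0, 163.7]
ee_rot: [-179.9, -0.2, -1.5]
force: [0.3, -0.3, 0.2]
gripper_width: 0.5
gripper_force: 0.0
[382.60121954 209.72498318 162.81477642] [1.08636818 0.34178219 0.12313616]
```

View pics/c6.png

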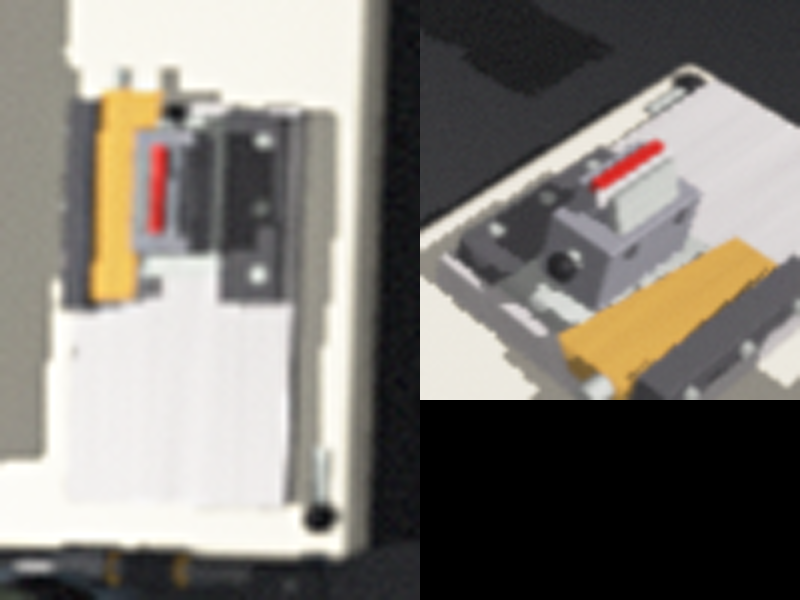

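The holder sits wedged between jaw and gib. The guard runs from about (160,148) to (158,230) in the top crop, parallel to the jaw, with the ball at the narrow end and the gripper clear.

```bash
python3 -c "
from workcell import env
print(env.job_done())"
```

```text
the job is handed in; nothing more can be done
None
```

I mounted the holder black ball first and pressed it home until it stopped dead, about 6 mm beyond the way's middle, and handed it in at 20.7 s with the robot touching nothing; the last push peaked at about 22 N, a little over the 14 to 20 N asked. An earlier gripped slide had bound at about 18 N, so I let go and pushed low on the rear face instead. I judged it locked from that dead stop and the last pictures, without a pull test.

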